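# Find the rocking tin lid and press it home

## Robot

A 6-joint arm with a two-finger parallel gripper is mounted at the origin on the work surface. World frame = base frame: x ahead of the robot, y to its left, z up, the work surface at z = 0. Lengths are in m, angles in rad, forces in N, time in s.
With the tool pointing down it reaches from about 0.4 to 0.825 m from the base axis. Payload 7 kg.
Tool frame: the origin (TCP) lies between the finger pads; the fingertips stand 8 mm ahead of it and the grasp point (between the pads) lies 11 mm behind it (arm.finger_overhang is the distance from the TCP to the fingertips, in m); z points along the fingers, y is the line along which they close (so a half turn about z gives the same grasp; the last joint's range is limited). The gripper opens to 88 mm and grips with 3 to 60 N. Pads are 19 mm wide; open, the fingers measure 130 mm over their backs; the gripper's body (78 mm by 193 mm) begins 47 mm behind the grasp point.
Start: joints at [1.495, 0.359, 0.012, 0, -1.224, -0.288], TCP at [0.24, 0.631, 0.235] pointing down, gripper open.
Joint ranges: [-3.07, 3.07], [-1.43, 2.12], [-1.02, 1.25], [-3.03, 1.67], [-3.05, -0], [-3.03, 3.03]. Speed limits (rad/s): [2.39, 2.39, 3.01, 3.14, 3.14, 3.14].

## Interface

Orientations are given as [roll, pitch, yaw] about the fixed x, y, z axes, in that order (R = Rz(yaw) Ry(pitch) Rx(roll)).
In Python, from station import arm gives the robot as it stands.
- The arm moves only by the tool move_arm, never from a script. Its argument "rows" is text: rows parted by semicolons, each of 7 numbers parted by spaces: the turn, a rotation vector about the tool's x, y, z in degrees, then the shift along the tool's x, y, z in m, then the finger opening in m, from 0 to 0.0876. A call has 1 to 8 rows; each row shifts and turns the commanded pose from where the row before left it, along the tool's axes as they then stand; what a row does not reach is not made up. A row lasts 1/8 s, in which the tool goes at most 62.5 mm and 10.7 degrees, less where a joint would pass 70% of its speed; a pose out of reach is approached as far as the arm can. A call is refused whole if a number of a shift passes 0.0625 or a number of a turn 10.7, either way. A call with a gripper value outside its range is refused whole. The fingers move at their own pace and stop on an object; "squeeze" is the grip in N (left out, the last holds). Time passes only in rows, so rows that do not move let the fingers close. It gives the time, the measured TCP pose, the force, the opening and the grip force at its end, in the units of the state.
- arm.get_state(): the state, without advancing time (a new reading comes with each control period).
- arm.grab_frame(name): name is "scene" or "top" or "wrist"; returns (picture, depth): 384x512x3 uint8, blue, green, red; 384x512 float32, m along the optical axis (not along the pixel's ray), 0 where there is no reading.
- arm.camera_model(name): a dict with "mtx" (3x3 intrinsics, pixels), "camera_from_world" (4x4, takes a point from world to camera coordinates); the wrist camera has in their place "mount" (4x4, takes a point from camera to tool coordinates, whose origin is the TCP and whose axes are the flange's). Camera axes: x right, y down, z forward; pixel columns grow to the right and rows downward; lengths in m; the calibration is good to about 2 mm. A picture is of the moment at which its call begins: read the wrist's pose just before it. camera_model takes no time and is no camera call.
- arm.job_done(): hands the job in; it is judged then, once.
The state is a dict: "t": time; "q": joint angles; "qd": joint speeds; "joint_efforts": joint torques, N m; "eef_pos": TCP position; "ee_rot": TCP orientation; "force": force on the tool from outside, world axes, zero at the start; "moment": the same for the moment, N m; "width": finger opening in m; "gripper_force": force on a finger pad.
Only numpy, scipy, OpenCV 4.12 (cv2) and the standard library are available. Lean on these libraries where they do the work, as an engineer would, in place of code of your own. Each camera call takes 0.05 s, during which the arm holds its last target. There are 200 camera calls.

## Task

One of the five tins in the pin tray has a lid that is not pushed right in. Press the lids one after another near the edge with a fingertip until you find the one that rocks, then press that lid down in the middle until it is fully home and level, and finish with the fingertip still pressing on it so that I can see which tin it was. Thumb pressure is enough for the thin lids (do not dent them); do not lift or pull any lid, and leave everything else where it is.

Things in the scene. Friction and masses are not known exactly. Their poses are not given: they have to be found in the camera images.
- tray: grey sheet-steel tray 214 x 310 mm (x, y) with a 20 mm rim, fixed to the bench; six round places in two rows of three, 96 mm apart both ways; its floor is 6 mm thick; origin under its centre, on the bench; x across its short side
- tin_a: one of five identical round steel tins, 82 mm wide, rim 48 mm high, held fast in the tray (in any of its six places); upright; origin at the centre of its underside, on the tray's floor 6 mm above the bench
- lid_a: flat round push-in lid of tin_a, 76 mm wide, bright sheet metal, like the other four; origin at the centre of its top face, z up. Fully home, its flange bears on the tin's rim all round: the top is level, 50.5 mm above the tin's underside (56.5 mm above the bench), and gives less than 1 mm under a push of 10 N, even at its edge
- tin_b: tin, as tin_a
- lid_b: lid of tin_b, as lid_a. Of any of the five lids: one not pushed home stands about 4 mm higher, nearly level. Pushed with 1 to 3 N near its edge (25 to 35 mm off centre) that side dips to the rim, a tilt of about 0.12 rad, and stays dipped. Pushed straight down in the middle with more than about 8 N it slides home, levels itself and stays
- tin_c: tin, as tin_a
- lid_c: lid of tin_c, as lid_a
- tin_d: tin, as tin_a
- lid_d: lid of tin_d, as lid_a
- tin_e: tin, as tin_a
- lid_e: lid of tin_e, as lid_a
- padlock: brass padlock, body 40 x 33 x 15 mm with a steel shackle, lying flat in the tray's sixth place; bystander
- lock_cylinder: brass lock cylinder, 62 x 36 x 17 mm, lying on the bench beside the tray; bystander
- safe_key: steel key, 68 x 28 x 4 mm, lying on the bench beside the tray; bystander
- brush: swarf brush lying behind the tray; bystander
- screwdriver: screwdriver lying on the bench; bystander
- oil_bottle: small white oil bottle, 38 mm wide, 95 mm tall, standing behind the tray; bystander
- file: flat file with a wooden handle, about 260 x 22 x 22 mm, lying on the bench; bystander

How it is judged:
By the outcome, as a careful person would: the job done as asked, in the order asked, and still so for the second after the job is handed in, while the arm keeps its last pose, push and grip.
It also fails if it takes over 48 s, if anything falls off the work surface, if the arm or the gripper's body presses on something with over 40 N, if the wrist force passes 120 N, or if a joint passes its speed limit or range.

## Working session

There is one attempt and no reset: what is moved stays moved. The work goes in short steps, Python scripts to look and compute and a tool call to move; the robot and the scene stay as the last step left them, time stands still between calls to the robot, and variables do not carry over. Pictures are saved under pics/ and viewed, at most 10 in all, crops included, and the job is handed in when it is done.

Besides the shell and the picture viewer there is one more tool, called after "Emit:" as name(argument=value, ...), one argument or row to a line, values as JSON. move_arm: Moves the arm, as the interface text tells. Its arguments: {"type":"object","properties":{"rows":{"type":"string"},"squeeze":{"type":"number"}},"required":["rows"]}

```bash
mkdir -p pics; python3 - <<'E'
from station import arm
import cv2,numpy as np
s=arm.get_state();print(s)
for n in("top","scene"):
    p,d=arm.grab_frame(n);cv2.imwrite(f"pics/{n}0.png",p);np.savez(f"{n}0.npz",p=p,d=d,**arm.camera_model(n))
    print(n,arm.camera_model(n))
E
```

```text
{'t': 0.0, 'q': array([ 1.49509544e+00,  3.59413788e-01,  1.10740307e-02, -3.68778079e-04,
       -1.22411186e+00, -2.88094776e-01]), 'qd': array([ 1.66713174e-03, -5.20544440e-05, -4.86155525e-04, -1.38543686e-03,
        5.37478361e-04, -4.20447766e-04]), 'joint_efforts': array([-4.90927687e-04, -5.82709408e+01,  2.93050164e+01,  6.99723691e+00,
        6.90123779e-03, -1.47625233e-04]), 'eef_pos': array([0.24003308, 0.63036991, 0.23360853]), 'ee_rot': array([ 3.13990708e+00, -1.37973053e-04, -3.63921140e-01]), 'force': array([ 0.60099009, -0.00785339, -0.2710867 ]), 'moment': array([ 0.02603436, -0.03539856, -0.06943053]), 'gripper_force': 0.0, 'width': 0.0876822404437525}
top {'mtx': array([[480.7098069 ,   0.        , 255.21179255],
       [  0.        , 480.7098069 , 192.15684559],
       [  0.        ,   0.        ,   1.        ]]), 'camera_from_world': array([[-0.02360768, -0.9995886 ,  0.01628834,  0.1210678 ],
       [-0.9812384 ,  0.02004967, -0.19175299,  0.59548756],
       [ 0.19134753, -0.02050959, -0.98130804,  1.27251836],
       [ 0.        ,  0.        ,  0.        ,  1.        ]])}
scene {'mtx': array([[349.30546762,   0.        , 255.55291552],
       [  0.        , 349.30546762, 190.28345448],
       [  0.        ,   0.        ,   1.        ]]), 'camera_from_world': array([[ 0.86268844,  0.50568488, -0.00717371, -0.57629171],
       [ 0.4133734 , -0.71323696, -0.56605253, -0.1354348 ],
       [-0.29136076,  0.48536155, -0.82433796,  1.10340293],
       [ 0.        ,  0.        ,  0.        ,  1.        ]])}
```

View pics/top0.png

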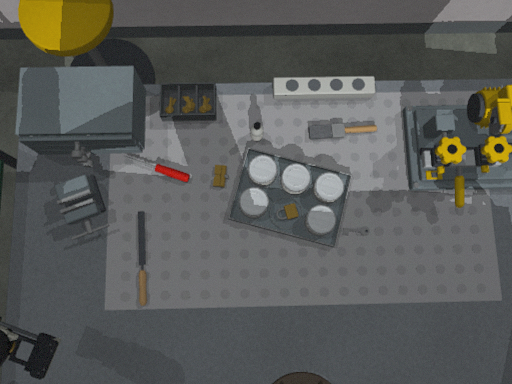

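The top view shows five lids at about (263,170), (296,178), (329,187), (254,201) and (321,219). The padlock is at (290,211) and the bottle at (257,130).

```bash
cat > h.py <<'E'
import cv2,numpy as np
def ray(u,v,K,T,z):
    R=T[:3,:3];c=-R.T@T[:3,3];r=R.T@np.linalg.solve(K,[u,v,1.]);return c+r*(z-c[2])/r[2]
E
python3 - <<'E'
from h import *
f=np.load("top0.npz");p,d,K,T=f['p'],f['d'],f['mtx'],f['camera_from_world']
g=p.min(2); m=((g>150)*255).astype(np.uint8); m[:,:225]=0;m[:,360:]=0;m[:140]=0;m[245:]=0
m=cv2.morphologyEx(m,cv2.MORPH_OPEN,np.ones((3,3)))
L=[]
for c in cv2.findContours(m,cv2.RETR_EXTERNAL,cv2.CHAIN_APPROX_NONE)[0]:
    if cv2.contourArea(c)<150: continue
    (u,v),r=cv2.minEnclosingCircle(c)
    P=ray(u,v,K,T,.0565)
    uu,vv=np.meshgrid(range(int(u)-8,int(u)+9),range(int(v)-8,int(v)+9))
    D=d[vv,uu].ravel();Q=np.linalg.solve(K,np.stack([uu.ravel(),vv.ravel(),np.ones(D.size)]))*D
    W=T[:3,:3].T@(Q-T[:3,3:]); print(cv2.contourArea(c),(round(u,1),round(v,1)),round(r,1),P.round(4),'z',np.median(W[2]).round(4),W[2].std().round(4)); L.append(P[:2])
L=np.array(L);print(np.linalg.norm(L[:,None]-L[None],axis=2).round(3))
E
```

```text
200.5 (258.5, 196.5) 11.3 [0.5856 0.0991 0.0565] z 0.0557 0.0135
520.0 (329.1, 185.9) 13.5 [ 0.6115 -0.098   0.0565] z 0.0561 0.0027
513.5 (295.8, 176.8) 13.3 [ 0.6392 -0.0061  0.0565] z 0.0612 0.0764
504.0 (262.2, 168.5) 13.2 [0.665  0.0867 0.0565] z 0.056 0.0029
[[0.    0.199 0.118 0.08 ]
 [0.199 0.    0.096 0.192]
 [0.118 0.096 0.    0.096]
 [0.08  0.192 0.096 0.   ]]
```

Emit:
move_arm(
  rows="0 0 0 0.0468 0.0297 0 0;0 0 0 0.0468 0.0297 0 0;0 0 0 0.0468 0.0297 0 0;0 0 0 0.0468 0.0297 0 0;0 0 0 0.0468 0.0297 0 0;0 0 0 0.0468 0.0297 0 0;0 0 0 0.0468 0.0297 0 0;0 0 0 0.0468 0.0297 0 0",
  squeeze=10,
)

```text
t: 1.1
eef_pos: [0.5062, 0.2739, 0.2344]
ee_rot: [3.141, 0.0, -0.364]
force: [0.4, 0.1, 0.1]
width: 0.0129
gripper_force: 0.0
```

Emit:
move_arm(
  rows="0 0 0 0.0468 0.0297 0 0;0 0 0 0.0468 0.0297 0 0;0 0 0 0.0468 0.0297 0 0;0 0 0 0.0468 0.0297 0 0;0 0 0 0 0 0.03 0;0 0 0 0 0 0.03 0;0 0 0 0 0 0 0;0 0 0 0 0 0 0",
)

```text
t: 2.1
eef_pos: [0.6388, 0.0981, 0.1756]
ee_rot: [-3.141, -0.001, -0.363]
force: [0.1, 0.2, 0.9]
width: 0.0005
gripper_force: 0.0
```

```bash
python3 - <<'E'
from station import arm
import cv2,numpy as np
s=arm.get_state();print(s['t'],s['eef_pos'],s['ee_rot'],s['force'],s['width'])
p,d=arm.grab_frame("wrist");q,_=arm.grab_frame("scene");np.savez("w1.npz",p=p,d=d,pos=s['eef_pos'],rot=s['ee_rot'],**arm.camera_model("wrist"))
print(arm.camera_model("wrist"))
q=cv2.resize(q[100:340,150:450],None,fx=1.28,fy=1.28);o=np.zeros((384,800,3),np.uint8);o[:,:416]=cv2.resize(p,(416,312),interpolation=3) if 0 else 0
o[:312,:416]=cv2.resize(p,(416,312));o[:q.shape[0],416:]=q[:,:384];cv2.imwrite("pics/w1.png",o)
E
```

```text
2.1 [0.63876692 0.09810332 0.1756182 ] [-3.14136942e+00 -9.76155583e-04 -3.63270778e-01] [0.13332747 0.24712909 0.88096818] 0.0004921512961208601
{'mtx': array([[324.61616169,   0.        , 257.47963877],
       [  0.        , 324.61616169, 190.94191498],
       [  0.        ,   0.        ,   1.        ]]), 'mount': array([[ 1.10762551e-03, -9.60173176e-01, -2.79403375e-01,
         7.62793496e-02],
       [ 9.99999193e-01,  1.23721395e-03, -2.87451898e-04,
        -1.09514289e-04],
       [ 6.21685355e-04, -2.79402831e-01,  9.60173772e-01,
        -1.49359199e-01],
       [ 0.00000000e+00,  0.00000000e+00,  0.00000000e+00,
         1.00000000e+00]])}
```

View pics/w1.png

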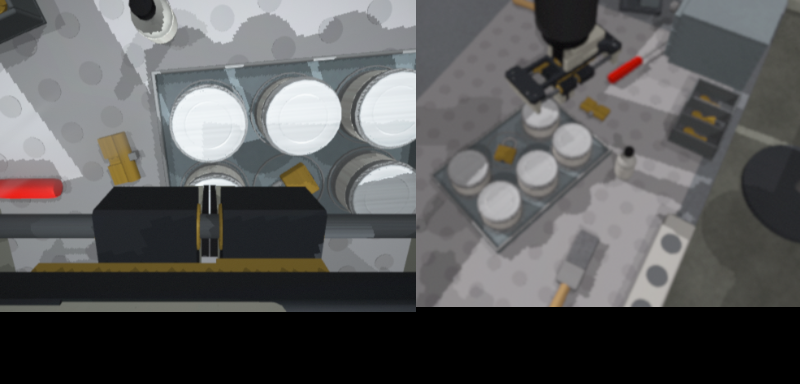

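The wrist picture at 416 px scale shows lid A at about (209,122), lid B at about (302,116), the padlock at (300,178) and the closed fingers at (209,225). I'll refine lid positions from it.

```bash
python3 - <<'E'
from h import *
from scipy.spatial.transform import Rotation as Ro
f=np.load("w1.npz");p=f['p'];K=f['mtx']
M=np.eye(4);M[:3,:3]=Ro.from_euler('xyz',f['rot']).as_matrix();M[:3,3]=f['pos']
T=np.linalg.inv(M@f['mount'])
m=((p.min(2)>175)*255).astype(np.uint8);m[228:]=0
m=cv2.morphologyEx(m,cv2.MORPH_OPEN,np.ones((5,5)));d=f['d']
for c in cv2.findContours(m,cv2.RETR_EXTERNAL,cv2.CHAIN_APPROX_NONE)[0]:
    if cv2.contourArea(c)<1500: continue
    (u,v),a,_=cv2.fitEllipse(cv2.convexHull(c)); P=ray(u,v,K,T,.0565)
    C=-T[:3,:3].T@T[:3,3]; uu,vv=np.meshgrid(range(int(u)-20,int(u)+21),range(int(v)-20,min(int(v)+21,383)));uu=uu.clip(0,511)
    D=d[vv,uu].ravel();W=T[:3,:3].T@(np.linalg.solve(K,np.stack([uu.ravel(),vv.ravel(),np.ones(D.size)]))*D-T[:3,3:])
    print((round(u),round(v)),a,cv2.contourArea(c),P.round(4),'z',np.median(W[2]).round(4))
E
```

```text
(257, 153) (91.00450134277344, 92.28008270263672) 6400.0 [0.6683 0.0875 0.0565] z 0.0548
(373, 144) (87.44407653808594, 97.18049621582031) 6558.0 [ 0.6411 -0.005   0.0565] z 0.059
(489, 134) (82.65592193603516, 100.6541976928711) 5135.0 [ 0.6156 -0.0954  0.0565] z 0.0547
(-50, 97) (85.82418060302734, 375.6436462402344) 5630.0 [0.7966 0.2999 0.0565] z -0.0
(338, -7) (119.54228210449219, 261.7048645019531) 7190.5 [ 0.7577 -0.0095  0.0565] z 0.2528
(165, 27) (64.49327087402344, 104.98973083496094) 2526.0 [0.782  0.1184 0.0565] z 0.0015
```

Emit:
move_arm(
  rows="0 0 0 0 0 0.05 0;0 0 0 0 0 0.045 0;0 0 0 0 0 0.005 0;0 0 0 0 0 0 0;0 0 0 0 0 0 0;0 0 0 0 0 0 0",
)

```text
t: 2.95
eef_pos: [0.6391, 0.0983, 0.0764]
ee_rot: [-3.14, -0.002, -0.364]
force: [-1.0, -0.5, -0.4]
width: 0.0007
gripper_force: 0.0
```

Emit:
move_arm(
  rows="0 0 0 0 0 0.003 0;0 0 0 0 0 0.002 0;0 0 0 0 0 0 0;0 0 0 0 0 0 0",
)

```text
t: 3.45
eef_pos: [0.6382, 0.0979, 0.0695]
ee_rot: [3.141, 0.0, -0.364]
force: [1.6, 0.1, 0.8]
width: 0.0007
gripper_force: 0.0
```

Emit:
move_arm(
  rows="0 0 0 0 0 0.002 0;0 0 0 0 0 0.001 0;0 0 0 0 0 0 0;0 0 0 0 0 0 0",
)

```text
t: 3.95
eef_pos: [0.6382, 0.0979, 0.0666]
ee_rot: [3.142, -0.0, -0.364]
force: [-0.1, 0.1, -0.4]
width: 0.0005
gripper_force: 0.0
```

Emit:
move_arm(
  rows="0 0 0 0 0 0.001 0;0 0 0 0 0 0 0;0 0 0 0 0 0 0",
)

```text
t: 4.32
eef_pos: [0.6382, 0.0979, 0.0656]
ee_rot: [3.142, -0.0, -0.364]
force: [0.2, 0.4, 1.1]
width: 0.0005
gripper_force: 0.0
```

Emit:
move_arm(
  rows="0 0 0 0 0 0.001 0;0 0 0 0 0 0 0;0 0 0 0 0 0 0",
)

```text
t: 4.7
eef_pos: [0.6383, 0.0979, 0.0647]
ee_rot: [-3.141, -0.0, -0.364]
force: [-0.6, -0.5, 1.5]
width: 0.0007
gripper_force: 0.8
```

Emit:
move_arm(
  rows="0 0 0 0 0 0.0005 0;0 0 0 0 0 0 0;0 0 0 0 0 0 0",
)

```text
t: 5.08
eef_pos: [0.6383, 0.0979, 0.0645]
ee_rot: [-3.141, -0.0, -0.364]
force: [-3.2, 0.0, 5.1]
width: 0.0006
gripper_force: 2.7
```

Emit:
move_arm(
  rows="0 0 0 0 0 0.0005 0;0 0 0 0 0 0 0;0 0 0 0 0 0 0",
)

```text
t: 5.45
eef_pos: [0.6383, 0.0979, 0.0644]
ee_rot: [-3.141, -0.001, -0.364]
force: [-2.8, 0.3, 8.0]
width: 0.0007
gripper_force: 4.0
```

Lid A is solid: it carries 8 N at home height. Next is lid B.

Emit:
move_arm(
  rows="0 0 0 0 0 -0.0216 0;0 0 0 0.0038 0.048 0 0;0 0 0 0.0039 0.048 0 0;0 0 0 0 0 0 0;0 0 0 0 0 0.012 0;0 0 0 0 0 0 0;0 0 0 0 0 0 0",
)

```text
t: 6.32
eef_pos: [0.6113, 0.0061, 0.0726]
ee_rot: [3.141, 0.001, -0.363]
force: [-0.1, 0.4, -0.6]
width: 0.0002
gripper_force: 0.0
```

Emit:
move_arm(
  rows="0 0 0 0 0 0.002 0;0 0 0 0 0 0.001 0;0 0 0 0 0 0 0;0 0 0 0 0 0 0",
)

```text
t: 6.82
eef_pos: [0.6113, 0.0055, 0.0703]
ee_rot: [-3.142, -0.0, -0.364]
force: [-0.3, -0.2, 0.1]
width: 0.0009
gripper_force: 0.0
```

Emit:
move_arm(
  rows="0 0 0 0 0 0.001 0;0 0 0 0 0 0 0;0 0 0 0 0 0 0",
)

```text
t: 7.2
eef_pos: [0.6113, 0.0054, 0.0692]
ee_rot: [-3.142, -0.0, -0.364]
force: [-0.6, -0.1, -0.6]
width: 0.0006
gripper_force: 0.0
```

Emit:
move_arm(
  rows="0 0 0 0 0 0.0005 0;0 0 0 0 0 0 0;0 0 0 0 0 0 0",
)

```text
t: 7.58
eef_pos: [0.6113, 0.0054, 0.0687]
ee_rot: [3.142, -0.0, -0.364]
force: [-0.3, 0.5, 0.2]
width: 0.0003
gripper_force: 0.3
```

Emit:
move_arm(
  rows="0 0 0 0 0 0.0005 0;0 0 0 0 0 0 0;0 0 0 0 0 0 0",
)

```text
t: 7.95
eef_pos: [0.6112, 0.0054, 0.0681]
ee_rot: [3.141, 0.0, -0.364]
force: [-0.4, -0.4, 0.7]
width: 0.0005
gripper_force: 0.4
```

Emit:
move_arm(
  rows="0 0 0 0 0 0.0007 0;0 0 0 0 0 0 0;0 0 0 0 0 0 0",
)

```text
t: 8.32
eef_pos: [0.6113, 0.0054, 0.0674]
ee_rot: [-3.142, -0.0, -0.364]
force: [0.1, 0.1, 0.1]
width: 0.0006
gripper_force: 0.2
```

Emit:
move_arm(
  rows="0 0 0 0 0 0.0007 0;0 0 0 0 0 0 0;0 0 0 0 0 0 0",
)

```text
t: 8.7
eef_pos: [0.6112, 0.0054, 0.0667]
ee_rot: [3.142, 0.0, -0.364]
force: [-0.4, 0.0, 0.5]
width: 0.0002
gripper_force: 0.4
```

Emit:
move_arm(
  rows="0 0 0 0 0 0.0007 0;0 0 0 0 0 0 0;0 0 0 0 0 0 0",
)

```text
t: 9.07
eef_pos: [0.6113, 0.0054, 0.0662]
ee_rot: [-3.142, -0.0, -0.364]
force: [-2.1, -0.6, 4.4]
width: 0.0003
gripper_force: 1.7
```

Emit:
move_arm(
  rows="0 0 0 0 0 0.0005 0;0 0 0 0 0 0 0;0 0 0 0 0 0 0",
)

```text
t: 9.45
eef_pos: [0.6113, 0.0054, 0.0659]
ee_rot: [-3.142, -0.0, -0.364]
force: [-2.6, 0.4, 6.1]
width: 0.0007
gripper_force: 3.2
```

Emit:
move_arm(
  rows="0 0 0 0 0 0.0005 0;0 0 0 0 0 0 0;0 0 0 0 0 0 0",
)

```text
t: 9.82
eef_pos: [0.6113, 0.0054, 0.0658]
ee_rot: [-3.142, -0.0, -0.364]
force: [-4.5, 0.7, 8.4]
width: 0.0007
gripper_force: 4.5
```

Lid B gave about 3 mm under about 1 N, then stopped, so it rocks. I'll lift and confirm the tilt by depth.

Emit:
move_arm(
  rows="0 0 0 0 0 -0.03 0;0 0 0 0 0 -0.05 0;0 0 0 -0.03 0 -0.03 0;0 0 0 -0.03 0 0 0;0 0 0 0 0 0 0;0 0 0 0 0 0 0",
)

```text
t: 10.58
eef_pos: [0.5556, 0.0268, 0.1751]
ee_rot: [-3.141, -0.0, -0.363]
force: [0.4, 0.2, 0.1]
width: 0.0008
gripper_force: 0.0
```

```bash
cat > t.py <<'E'
from h import *
import sys
from station import arm
from scipy.spatial.transform import Rotation as Ro
s=arm.get_state();p,d=arm.grab_frame("wrist");c=arm.camera_model("wrist");K=c['mtx']
cv2.imwrite(f"pics/{sys.argv[1]}.png",p)
M=np.eye(4);M[:3,:3]=Ro.from_euler('xyz',s['ee_rot']).as_matrix();M[:3,3]=s['eef_pos'];M=M@c['mount']
vv,uu=np.mgrid[:384,:512];Q=np.linalg.solve(K,np.stack([uu.ravel(),vv.ravel(),np.ones(uu.size)]))*d.ravel()
W=(M[:3,:3]@Q+M[:3,3:]).T
for n,l in dict(A=(.667,.087),B=(.640,-.0055),C=(.614,-.0965),D=(.575,.1135),E=(.521,-.070)).items():
    k=(np.hypot(*(W[:,:2]-l).T)<.034)&(abs(W[:,2]-.0575)<.012)
    if k.sum()<300: continue
    w=W[k];X=np.c_[w[:,:2]-l,np.ones(len(w))];a=np.linalg.lstsq(X,w[:,2],rcond=None)[0]
    r=abs(w[:,2]-X@a);k=r<.003;a=np.linalg.lstsq(X[k],w[k,2],rcond=None)[0]
    print(n,k.sum(),'slope',a[:2].round(3),'z',a[2].round(4))
print(s['t'],s['eef_pos'],s['ee_rot'])
E
python3 t.py w2
```

```text
A 6054 slope [ 0.006 -0.003] z 0.055
B 6503 slope [ 0.119 -0.048] z 0.0592
C 6439 slope [ 0.001 -0.001] z 0.0548
D 4153 slope [ 0.    -0.002] z 0.0549
E 4753 slope [-0. -0.] z 0.0548
10.575 [0.55556141 0.02683796 0.17505331] [-3.14144409e+00 -3.81391000e-04 -3.63401787e-01]
```

View pics/w2.png

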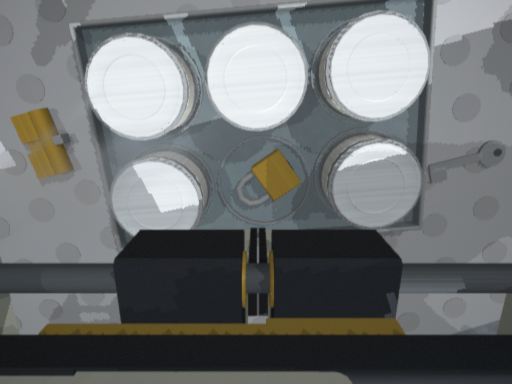

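The picture shows all five lids, with B at about (257,77) and the padlock at (275,177). The depth fit gives B a tilt of 0.128 rad and the other four level. Now I press B in the middle.

Emit:
move_arm(
  rows="0 0 0 0.045 0 0 0;0 0 0 0.0454 0 0 0;0 0 0 0 0 0.05 0;0 0 0 0 0 0.04 0;0 0 0 0 0 0.009 0;0 0 0 0 0 0 0;0 0 0 0 0 0 0;0 0 0 0 0 0 0",
)

```text
t: 11.62
eef_pos: [0.6406, -0.0051, 0.0778]
ee_rot: [-3.14, -0.002, -0.364]
force: [-0.1, 0.5, -0.1]
width: 0.0004
gripper_force: 0.0
```

Emit:
move_arm(
  rows="0 0 0 0 0 0.003 0;0 0 0 0 0 0.002 0;0 0 0 0 0 0 0;0 0 0 0 0 0 0",
)

```text
t: 12.12
eef_pos: [0.6396, -0.0054, 0.071]
ee_rot: [3.141, 0.0, -0.364]
force: [0.2, 0.9, -0.3]
width: 0.0004
gripper_force: 0.0
```

Emit:
move_arm(
  rows="0 0 0 0 0 0.001 0;0 0 0 0 0 0 0;0 0 0 0 0 0 0",
)

```text
t: 12.5
eef_pos: [0.6398, -0.0054, 0.0702]
ee_rot: [-3.141, -0.0, -0.364]
force: [0.2, -0.7, 1.1]
width: 0.0006
gripper_force: 0.5
```

Emit:
move_arm(
  rows="0 0 0 0 0 0.001 0;0 0 0 0 0 0 0;0 0 0 0 0 0 0",
)

```text
t: 12.88
eef_pos: [0.6402, -0.0054, 0.0694]
ee_rot: [-3.141, -0.001, -0.364]
force: [1.8, -1.9, 3.9]
width: 0.0008
gripper_force: 1.6
```

Emit:
move_arm(
  rows="0 0 0 0 0 0.001 0;0 0 0 0 0 0 0;0 0 0 0 0 0 0",
)

```text
t: 13.25
eef_pos: [0.6407, -0.0056, 0.0689]
ee_rot: [-3.141, -0.002, -0.363]
force: [1.6, -2.2, 7.0]
width: 0.0008
gripper_force: 2.9
```

Emit:
move_arm(
  rows="0 0 0 0 0 0.001 0;0 0 0 0 0 0 0;0 0 0 0 0 0 0",
)

```text
t: 13.62
eef_pos: [0.6406, -0.0056, 0.068]
ee_rot: [-3.141, -0.002, -0.363]
force: [2.0, -2.5, 6.4]
width: 0.0006
gripper_force: 3.4
```

Emit:
move_arm(
  rows="0 0 0 0 0 0.001 0;0 0 0 0 0 0 0;0 0 0 0 0 0 0",
)

```text
t: 14.0
eef_pos: [0.6407, -0.0056, 0.067]
ee_rot: [-3.141, -0.002, -0.363]
force: [1.7, -2.3, 6.8]
width: 0.0006
gripper_force: 3.5
```

Emit:
move_arm(
  rows="0 0 0 0 0 0.001 0;0 0 0 0 0 0 0;0 0 0 0 0 0 0",
)

```text
t: 14.38
eef_pos: [0.6407, -0.0056, 0.0661]
ee_rot: [-3.141, -0.002, -0.363]
force: [2.1, -2.0, 6.9]
width: 0.0006
gripper_force: 3.5
```

It's sliding home at about 7 N.

Emit:
move_arm(
  rows="0 0 0 0 0 0.001 0;0 0 0 0 0 0 0;0 0 0 0 0 0 0",
)

```text
t: 14.75
eef_pos: [0.6407, -0.0056, 0.0651]
ee_rot: [-3.141, -0.002, -0.363]
force: [1.4, -2.6, 7.5]
width: 0.0005
gripper_force: 3.6
```

Emit:
move_arm(
  rows="0 0 0 0 0 0.001 0;0 0 0 0 0 0 0;0 0 0 0 0 0 0",
)

```text
t: 15.12
eef_pos: [0.6408, -0.0057, 0.0645]
ee_rot: [-3.141, -0.002, -0.363]
force: [1.4, -2.9, 11.2]
width: 0.0001
gripper_force: 5.2
```

Emit:
move_arm(
  rows="0 0 0 0 0 0.0005 0;0 0 0 0 0 0 0;0 0 0 0 0 0 0",
)

```text
t: 15.5
eef_pos: [0.6408, -0.0056, 0.0645]
ee_rot: [-3.141, -0.003, -0.363]
force: [-1.2, -2.2, 13.5]
width: 0.0006
gripper_force: 6.7
```

```bash
python3 t.py w3; python3 - <<'E'
from h import *
from station import arm
for n in("scene","top"):
    p,d=arm.grab_frame(n);c=arm.camera_model(n);K,T=c['mtx'],c['camera_from_world']
    if n=="scene":cv2.imwrite("pics/s3.png",cv2.resize(p[110:310,160:400],None,fx=3,fy=3))
    vv,uu=np.mgrid[:384,:512];Q=np.linalg.solve(K,np.stack([uu.ravel(),vv.ravel(),np.ones(uu.size)]))*d.ravel()
    W=(T[:3,:3].T@(Q-T[:3,3:])).T
    for nm,l in dict(A=(.667,.087),B=(.640,-.0055),C=(.614,-.0965),D=(.575,.1135),E=(.521,-.070)).items():
        k=(np.hypot(*(W[:,:2]-l).T)<.034)&(abs(W[:,2]-.0575)<.007);w=W[k]
        if len(w)<30: continue
        X=np.c_[w[:,:2]-l,np.ones(len(w))];a=np.linalg.lstsq(X,w[:,2],rcond=None)[0]
        print(n,nm,k.sum(),a.round(4))
s=arm.get_state();print(s['t'],s['force'],s['eef_pos'])
E
```

```text
A 7029 slope [ 0.005 -0.002] z 0.055
B 3976 slope [-0.003 -0.002] z 0.0548
C 9492 slope [ 0.003 -0.002] z 0.0548
15.5 [ 0.64080259 -0.00562261  0.06450018] [-3.14099474e+00 -2.59498536e-03 -3.63033771e-01]
scene A 194 [0.0091 0.0012 0.0546]
scene B 212 [ 0.0034 -0.008   0.0546]
scene C 528 [0.0001 0.0011 0.0549]
scene E 480 [0.0035 0.0062 0.0548]
top A 34 [0.1492 0.1285 0.0607]
top B 63 [-0.027   0.0188  0.0553]
top C 169 [-0.0269  0.0248  0.0565]
top E 472 [0.0028 0.0022 0.0565]
15.65 [-1.2037169  -2.60731853 13.43664323] [ 0.64078678 -0.00564828  0.06446919]
```

View pics/s3.png

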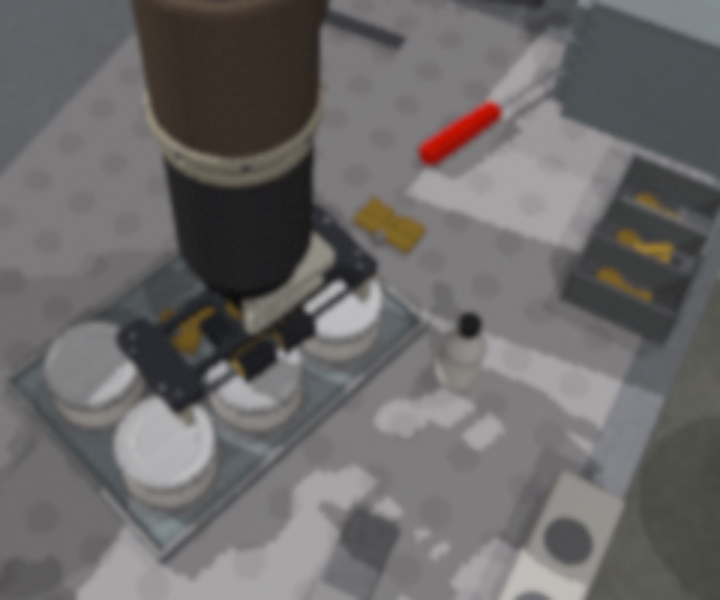

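The fingertip rests on the middle back-row lid at about (255,375). By depth the lid is level and at the same height as the others, and everything else looks undisturbed, so I'm handing in.

```bash
python3 -c "
from station import arm
print(arm.job_done())"
```

```text
the job is handed in; nothing more can be done
None
```

The loose lid was on the middle tin of the row farther from the robot: it rocked when pressed near its edge, I pressed it home until level, and the job is handed in with the fingertip still pressing its centre at about 13 N.

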